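# Lock the router plate's insert ring with the two-pin spanner

### The job

The red insert ring in the router plate is still loose: slide the two-pin spanner out of its covered rack by the handle, set both of its pins fully into the ring's two holes, and let go of it so that it sits there by itself, before turning the ring. Then take the spanner again by the yellow upright grip over the ring's centre and turn the ring clockwise, seen from above, as far as it goes. Let go, leave the spanner seated in the ring, and do not disturb the screwdriver, filler tin, tin lid or paint roller.

Things in the scene. Friction and masses are not known exactly. Their poses are not given: they have to be found in the camera images.
- frame: Router plate: grey square plate set flush in a low plywood frame, fixed to the bench. 240 x 240 mm outside, top 55 mm above the bench. Origin: centre of its underside, z up. The ring lies in its middle.
- ring_centre (a point): Centre of the top face of the red insert ring (100 mm diameter, 34 mm opening, top face 56 mm above the bench, 1 mm proud of the plate). Turns with the ring: x along the line through the two spanner holes, z up. The holes go right through the 12 mm thick ring, 12.5 mm in diameter, 33 mm either side of the centre.
- hole_a (a point): Mouth centre of the spanner hole at +33 mm on the ring's x axis, at the top face. The two holes are alike: either pin may go in either hole.
- hole_b (a point): Mouth centre of the spanner hole at -33 mm on the ring's x axis, at the top face.
- ring (a joint): Turn of the ring, rad: 0 loose, grows clockwise seen from above, stops firmly at 1.35 (locked). Starts between 0 and 0.35. Drags with about 0.15 N m and stays where it is left.
- rack: Fixed plywood tool rack, 100 mm wide, 92 mm tall. Origin: centre of its underside; x from its open front (-50 mm) to its closed back (+68 mm). The spanner's head lies on two rails, tops 22 mm up, its pins in a 16 mm wide slot between them that runs along x and is open at the front.
- rack_cover (a point): Middle of the front edge of the rack's cover, on its underside: 80 mm up, 30 mm in front of the rack's origin. The cover (12 mm thick) runs from here to the back, between side walls 80 mm apart, and hides the spanner's head and yellow grip from above: pull the spanner about 95 mm straight out along the rack's -x before lifting it.
- spanner: Two-pin spanner, about 0.28 kg, lying in the rack, handle out at the front. Origin: middle of the underside of its steel head (96 x 34 x 12 mm), between the pins; z up, handle to -x. Centre of mass about 25 mm from the origin towards the handle. Two pins, 9 mm in diameter, ends bevelled, point down 10 mm at x = +33 and -33 mm. Fully seated, the head's underside lies on the ring's top face.
- grip (a point): Middle of the spanner's yellow upright grip, which stands on the head: 36 (x) x 26 (y) mm, from 12 to 50 mm above the head's underside. This point is 31 mm above the underside, straight over the spanner's origin, and on the ring's axis when seated. Axes as the spanner's.
- handle (a point): Point to hold on the straight black handle with orange end (x = -60 to -150 mm from the spanner's origin, 22 mm wide, 15 to 37 mm above the head's underside; a steel neck at x = -47 to -63 mm joins it to the head). This point: x = -110 mm, 26 mm above the underside. Axes as the spanner's.
- pin_a (a point): Tip of the pin at x = +33 mm, 10 mm below the head's underside.
- pin_b (a point): Tip of the pin at x = -33 mm (handle side), 10 mm below the head's underside.
- screwdriver: Bystander: orange-handled screwdriver, 200 mm long, lying on the far part of the bench.
- filler: Bystander: upright tin of filler, 74 mm diameter, 100 mm tall, standing to the left. Origin: centre of its underside.
- tin_lid: Bystander: brass-coloured tin lid, 94 mm diameter, 10 mm thick, lying on the far part of the bench.
- roller: Bystander: small paint roller, red handle and white roll, 190 mm long, lying to the right.
Things that resemble listed ones, but are neither listed nor needed, are in the scene too. Leave any pink look-alike of the spanner alone.

How it is judged:
On the way, in this order (a step that is already met when the one before it is completed fails the run):
1. the spanner sits with both pins fully in the ring's holes, let go, the ring not yet turned on (below 0.6 rad) (z of each of pin_a, pin_b in the frame of ring_centre below -0.006 m and horizontal distance between spanner and ring_centre below 0.005 m and angle between the x axis of spanner and the x axis of ring_centre, either way round below 0.15 rad and contact force between the fingers and spanner below 0.1 N and value of joint ring below 0.6 rad), for 0.2 s.
2. the ring is turned past 0.8 rad with both pins home and the spanner held by its yellow upright grip (grasp point within 45 mm of its middle) (z of each of pin_a, pin_b in the frame of ring_centre below -0.006 m and horizontal distance between spanner and ring_centre below 0.005 m and angle between the x axis of spanner and the x axis of ring_centre, either way round below 0.15 rad and value of joint ring above 0.8 rad and distance between the grasp point and grip below 0.045 m and contact force between the fingers and spanner above 0.5 N), for 0.05 s.
At the end, for the whole second after the job is handed in: The ring is turned clockwise to its stop (joint above 1.27 of 1.35 rad); the spanner sits in it, let go and at rest, with both pin tips more than 6 mm below the ring's top face, its middle within 5 mm of the ring's centre and in line with the holes within 0.15 rad (z of each of pin_a, pin_b in the frame of ring_centre below -0.006 m and horizontal distance between spanner and ring_centre below 0.005 m and angle between the x axis of spanner and the x axis of ring_centre, either way round below 0.15 rad and value of joint ring above 1.27 rad and linear speed of spanner below 0.02 m/s and contact force between the fingers and spanner below 0.1 N); the robot touches nothing.
It fails at once if the screwdriver is moved by more than 30 mm (distance of screwdriver from where it was at the start of the episode above 0.03 m).
It fails at once if the tin of filler is moved by more than 30 mm (distance of filler from where it was at the start of the episode above 0.03 m).
It fails at once if the tin lid is moved by more than 30 mm (distance of tin_lid from where it was at the start of the episode above 0.03 m).
It fails at once if the paint roller is moved by more than 30 mm (distance of roller from where it was at the start of the episode above 0.03 m).
It also fails if it takes over 54 s, if anything falls off the work surface, if the arm or the gripper's body presses on something with over 40 N, if the wrist force passes 120 N, or if a joint passes its speed limit or range.

### The arm

A 7-joint arm with a two-finger parallel gripper is mounted at the origin on the work surface. World frame = base frame: x ahead of the robot, y to its left, z up, the work surface at z = 0. Lengths are in m, angles in rad, forces in N, time in s.
With the tool pointing down it reaches from about 0.4 to 0.875 m from the base axis. Payload 19.3 kg.
Tool frame: the origin (TCP) lies midway between the tips of the shut fingers; the grasp point (between the pads) lies 19 mm behind it; z points along the fingers, y is the line along which they close (so a half turn about z gives the same grasp; the last joint's range is limited). The gripper opens to 85 mm and grips with 20 to 120 N. Pads are 22 mm wide; open, the fingers measure 114 mm over their backs; the gripper's body (76 mm by 85 mm) begins 54 mm behind the grasp point. The pads swing forward as they close: fully open they stand 13 mm farther back than shut.
Start: joints at [-1.309, 0.521, -0.036, 1.599, 0.021, 1.021, -0.113], TCP at [0.204, 0.591, 0.231] pointing down, gripper open.
Joint ranges: [-2.91, 2.91], [-0.3, 2.13], [-1.5, 1.42], [0.17, 2.43], [-1.26, 4.41], [0.16, 1.93], [-2.52, 2.52]. Speed limits (rad/s): [1.89, 1.89, 2.39, 2.39, 3.01, 3.01, 3.01].

### API

Orientations are given as [roll, pitch, yaw] about the fixed x, y, z axes, in that order (R = Rz(yaw) Ry(pitch) Rx(roll)).
In Python, from workcell import * gives the robot as it stands.
- The arm moves only by the shell command python3 -m creep 'ROWS' [FORCE]. ROWS is JSON, a list that holds one entry, the list of rows, each a list of 7 numbers: the closure, from -1 (fully open) to 1 (shut), then the shift along the tool's x, y, z in m, then the turn, a rotation vector about the tool's x, y, z in degrees. A call has 1 to 10 rows; each row shifts and turns the commanded pose from where the row before left it, along the tool's axes as they then stand; what a row does not reach is not made up. A row lasts 1/10 s, in which the tool goes at most 50 mm and 8.59 degrees, less where a joint would pass 70% of its speed; a pose out of reach is approached as far as the arm can. A call is refused whole if a number of a shift passes 0.05 or a number of a turn 8.59, either way. A call with a gripper value outside its range is refused whole. The fingers move at their own pace and stop on an object; FORCE is the grip in N (left out, the last holds). Time passes only in rows, so rows that do not move let the fingers close. It gives the time, the measured TCP pose, the force, the opening and the grip force at its end, in the units of the state.
- observe(): the state, without advancing time (a new reading comes with each control period).
- grab_frame(name): name is "side" or "top" or "wrist"; returns a dict with "image" (384x512x3 uint8, red, green, blue), "range_z" (384x512 float32, m along the optical axis (not along the pixel's ray), 0 where there is no reading), "fx", "fy", "cx", "cy" (pixels), "R" (3x3) and "t" (3): a world point X has camera coordinates R X + t; the wrist camera has in their place "T_tool_cam" (4x4, takes a point from camera to tool coordinates, whose origin is the TCP and whose axes are the flange's). Camera axes: x right, y down, z forward; pixel columns grow to the right and rows downward; lengths in m; the calibration is good to about 2 mm. A picture is of the moment at which its call begins: read the wrist's pose just before it.
- job_done(): hands the job in; it is judged then, once.
Trained networks look in a picture, given as the dict that the camera call returned (one of the last four; its "shot" number tells which), for a name from the list of things; names that differ only in an ending like _2 or _b are one class to them, and where a whole thing is asked for, a point or a joint stands for the part that bears it (a point fixed in the world has none). Each returns a list of dicts, best first, with "confidence" (0 to 1); they miss things now and then, are a little off and sometimes report something else, mostly with a low value. They report only what shows in the picture. A call takes as long as a camera call. They do not tell look-alikes from the thing itself.
- find_in(picture, thing): "extent" ([centre column, centre row, width, height] in pixels, round what is visible of it).
- outline_of(picture, thing): "region" (384x512 bool, what is visible of it) and "extent" ([centre column, centre row, width, height] in pixels, round what is visible of it).
- tip_of(picture, thing): "position" ([column, row] in pixels: a listed point, or the origin of a listed thing).
The state is a dict: "clock": time; "qpos": joint angles; "qd": joint speeds; "joint_efforts": joint torques, N m; "position": TCP position; "tool_rot": TCP orientation; "force": force on the tool from outside, world axes, zero at the start; "moment": the same for the moment, N m; "grip_width": finger opening in m; "finger_force": force on a finger pad.
Only numpy, scipy, OpenCV 4.12 (cv2) and the standard library are available. Lean on these libraries where they do the work, as an engineer would, in place of code of your own. Each camera call takes 0.05 s, during which the arm holds its last target. There are 200 camera calls.

## Working session

There is one attempt and no reset: what is moved stays moved. The work goes in short steps, Python scripts to look and compute and a shell command to move; the robot and the scene stay as the last step left them, time stands still between calls to the robot, and variables do not carry over. Pictures are saved under pics/ and viewed, at most 10 in all, crops included, and the job is handed in when it is done.

```bash
mkdir -p pics; ls; cat > h.py <<'E'
from workcell import *
import numpy as np, cv2
from scipy.spatial.transform import Rotation as Ro
def pt(p,u,v,z=None,T=None):
    """world point of pixel: by depth, or on plane z"""
    u=float(u);v=float(v)
    ray=np.array([(u-p['cx'])/p['fx'],(v-p['cy'])/p['fy'],1.])
    if T is None: R=np.array(p['R']).T;o=-R@np.array(p['t'])
    else: R=T[:3,:3];o=T[:3,3]
    if z is None:
        a=p['range_z'][int(v)-1:int(v)+2,int(u)-1:int(u)+2];a=a[a>0]
        return o+R@(ray*np.median(a)) if len(a) else None
    d=R@ray;return o+d*(z-o[2])/d[2]
def wristT(p,s):
    q=s['tool_rot'];T=np.eye(4);T[:3,:3]=Ro.from_euler('xyz',q).as_matrix();T[:3,3]=s['position'];return T@np.array(p['T_tool_cam'])
def save(p,n): cv2.imwrite('pics/'+n,cv2.cvtColor(p['image'],cv2.COLOR_RGB2BGR))
E
python3 - <<'E'
from h import *
np.set_printoptions(precision=4,suppress=True)
s=observe();print(s)
ps=[]
for n in('top','side'):
    p=grab_frame(n);save(p,n+'1.png');ps.append(p['image'])
    print(n,p['R'],p['t'])
    for t in('frame','ring_centre','hole_a','rack','rack_cover','spanner','handle','grip','filler','screwdriver','tin_lid','roller'):
        for r in tip_of(p,t)[:3]:
            u,v=r['position'];
            if 0<=u<512 and 0<=v<384: print(t,np.round([u,v]),round(r['confidence'],2),pt(p,u,v))
cv2.imwrite('pics/both.png',cv2.cvtColor(np.vstack(ps)[:, :],cv2.COLOR_RGB2BGR)[:, :])
E
```

```text
pics
{'clock': 0.0, 'qpos': array([-1.3092,  0.522 , -0.0363,  1.6   ,  0.0212,  1.0211, -0.1128]), 'qd': array([ 0.0005,  0.0005, -0.    ,  0.0001,  0.0023, -0.0005,  0.0008]), 'joint_efforts': array([ -0.0006, -92.71  ,   1.98  , -36.9926,   0.018 ,   0.0081,
         0.    ]), 'position': array([0.2035, 0.5906, 0.2307]), 'tool_rot': array([-3.1405,  0.0001,  2.8098]), 'force': array([ 0.773 ,  0.0241, -0.6552]), 'moment': array([ 0.0326, -0.0229, -0.007 ]), 'finger_force': 0.0, 'grip_width': 0.08536417653450722}
top [[-0.0123 -0.9999 -0.0097]
 [-0.9923  0.0134 -0.1228]
 [ 0.1229  0.0081 -0.9924]] [0.0033 0.5221 1.6499]
frame [197. 177.] 0.74 [0.5883 0.2216 0.0126]
ring_centre [194. 176.] 0.87 [0.5923 0.2347 0.013 ]
hole_a [182. 177.] 0.93 [0.5818 0.2666 0.0549]
hole_a [203. 178.] 0.73 [0.5794 0.1967 0.0507]
rack [318. 182.] 0.86 [ 0.5525 -0.1963  0.0913]
rack_cover [321. 184.] 0.66 [ 0.5483 -0.2071  0.0929]
spanner [379. 163.] 0.97 [ 0.6283 -0.4209  0.0292]
spanner [280. 242.] 0.76 [ 0.3542 -0.0655  0.0611]
spanner [318. 177.] 0.7 [ 0.5716 -0.1999  0.0909]
handle [398. 263.] 0.92 
[... 1160 characters left out ...]
9]
spanner [398. 271.] 0.79 [ 0.6188 -0.4395  0.0311]
handle [244. 216.] 0.97 [ 0.4471 -0.0219  0.0461]
handle [319. 356.] 0.78 [ 0.271  -0.474   0.0466]
handle [298. 246.] 0.75 [ 0.463  -0.2315  0.0591]
grip [314. 225.] 0.95 [ 0.5414 -0.2147  0.0835]
grip [398. 262.] 0.88 [ 0.6192 -0.4336  0.0582]
grip [265. 346.] 0.58 [ 0.1979 -0.3963  0.0604]
filler [175. 154.] 0.88 [0.5192 0.5148 0.0195]
screwdriver [357. 208.] 0.52 [ 0.8033 -0.1825  0.0072]
screwdriver [282. 174.] 0.5 [0.775  0.1458 0.0002]
tin_lid [354. 210.] 0.62 [ 0.7848 -0.1834  0.0085]
roller [418. 336.] 0.86 [ 0.4866 -0.5702  0.0235]
roller [354. 211.] 0.61 [ 0.7767 -0.1908  0.0094]
roller [322. 231.] 0.6 [ 0.5729 -0.2207  0.0501]
```

```bash
python3 - <<'E'
import cv2
a=cv2.imread('pics/top1.png')[90:310,60:460]
cv2.imwrite('pics/topc.png',cv2.resize(a,(800,440),interpolation=cv2.INTER_CUBIC))
E
```

```text
(no output)
```

View pics/topc.png

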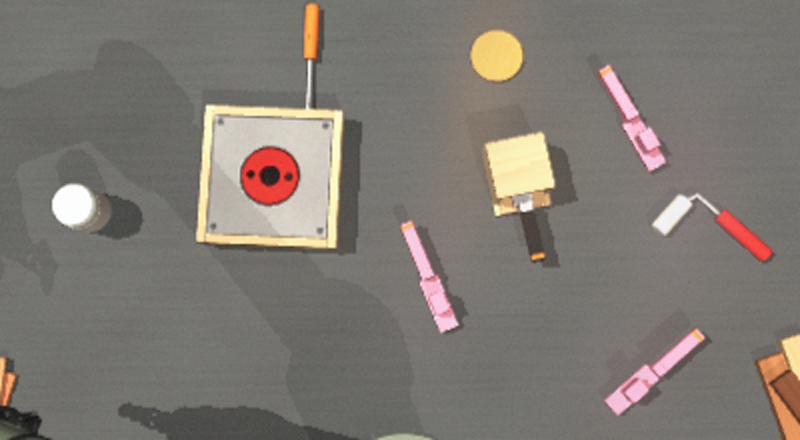

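View pics/side1.png

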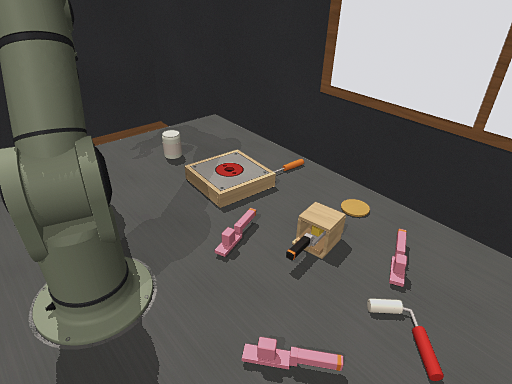

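Top view: the red ring is at about (194,177), with its holes at (185,177) and (204,178). The real spanner has the black handle and sits in the rack at about (326,207). The pink ones elsewhere are the look-alikes.

```bash
cat >> h.py <<'E'
np.set_printoptions(precision=4,suppress=True)
def toT(pos,rpy):
    T=np.eye(4);T[:3,:3]=Ro.from_euler('xyz',rpy).as_matrix();T[:3,3]=pos;return T
def plan(A,B,n):
    """per-row tool-frame shift (mm) and turn (deg) for n equal rows from pose A to B, straight line in world"""
    rv=Ro.from_matrix(A[:3,:3].T@B[:3,:3]).as_rotvec()/n;d=(B[:3,3]-A[:3,3])/n;R=A[:3,:3]
    for i in range(n):
        print(np.round(R.T@d,4),np.round(np.degrees(rv),2));R=R@Ro.from_rotvec(rv).as_matrix()
E
python3 - <<'E'
from h import *
p=grab_frame('top')
for v0 in(0,):
    hs=np.array([pt(p,u,v,0.056)[:2] for u,v in((185,177.5),(204.5,178.3))]);print(hs,hs.mean(0),np.linalg.norm(hs[0]-hs[1]))
print('hndl',pt(p,329,218.5,.059),pt(p,322.5,192.5,.059))
im=p['image'].astype(int);sub=im[188:226,312:340]
m=(sub.max(2)<75)
# dark handle pixels with height >45mm
pts=[];
for r,c in zip(*np.nonzero(m)):
    w=pt(p,c+312,r+188)
    if w is not None and 0.05<w[2]<0.066: pts.append(pt(p,c+312,r+188,.059)[:2])
pts=np.array(pts);c=pts.mean(0);u,s,vt=np.linalg.svd(pts-c);print(len(pts),c,vt[0],np.degrees(np.arctan2(vt[0][1],vt[0][0])),s, np.ptp((pts-c)@vt[0]))
w=grab_frame('wrist');print(w['T_tool_cam'],w['fx'])
s=observe();A=toT(s['position'],s['tool_rot'])
B=toT([.50,.235,.30],[np.pi,0,np.radians(100)])
plan(A,B,10)
E
```

```text
[[0.5811 0.2578]
 [0.5774 0.1902]] [0.5793 0.224 ] 0.06773739697800485
hndl [ 0.4322 -0.2357  0.059 ] [ 0.5219 -0.2161  0.059 ]
38 [ 0.4655 -0.2249] [-0.9844 -0.176 ] -169.8615143930604 [0.1093 0.044 ] 0.07394200713226212
[[-0.0008 -0.9473 -0.3203  0.0817]
 [ 1.     -0.0005 -0.0011 -0.0009]
 [ 0.0008 -0.3203  0.9473 -0.1431]
 [ 0.      0.      0.      1.    ]] 306.5789421366537
[-0.0396 -0.024  -0.0069] [-0.   0.   6.1]
[-0.0419 -0.0196 -0.0069] [-0.   0.   6.1]
[-0.0438 -0.0151 -0.0069] [-0.   0.   6.1]
[-0.0451 -0.0103 -0.0069] [-0.   0.   6.1]
[-0.046  -0.0055 -0.0069] [-0.   0.   6.1]
[-0.0463 -0.0006 -0.0069] [-0.   0.   6.1]
[-0.0461  0.0044 -0.0069] [-0.   0.   6.1]
[-0.0454  0.0092 -0.0069] [-0.   0.   6.1]
[-0.0442  0.014  -0.0069] [-0.   0.   6.1]
[-0.0424  0.0186 -0.0069] [-0.   0.   6.1]
```

```bash
python3 -m creep '[[[-0.3,-0.040,-0.024,-0.007,0,0,6],[-0.3,-0.042,-0.020,-0.007,0,0,6],[-0.3,-0.044,-0.015,-0.007,0,0,6],[-0.3,-0.045,-0.010,-0.007,0,0,6],[-0.3,-0.046,-0.006,-0.007,0,0,6],[-0.3,-0.046,0,-0.007,0,0,6],[-0.3,-0.046,0.004,-0.007,0,0,6],[-0.3,-0.045,0.009,-0.007,0,0,6],[-0.3,-0.044,0.014,-0.007,0,0,6],[-0.3,-0.042,0.019,-0.007,0,0,6]]]'
cat > ring.py <<'E'
from h import *
import sys
s=observe();p=grab_frame('wrist');save(p,sys.argv[1]);T=wristT(p,s);print(s['position'],s['tool_rot'],s['grip_width'])
for t in('hole_a','ring_centre'):
    for r in tip_of(p,t)[:3]: print(t,r['position'],r['confidence'],pt(p,*r['position'],.056,T))
hsv=cv2.cvtColor(p['image'],cv2.COLOR_RGB2HSV)
red=((hsv[...,1]>150)&((hsv[...,0]<8)|(hsv[...,0]>172))).astype(np.uint8)
n,l,st,_=cv2.connectedComponentsWithStats(red);k=1+np.argmax(st[1:,4]);m=(l==k).astype(np.uint8)
cs,h=cv2.findContours(m,cv2.RETR_CCOMP,cv2.CHAIN_APPROX_NONE)
for c,hh in zip(cs,h[0]):
    if cv2.contourArea(c)<25: continue
    w=np.array([pt(p,*q[0],.056,T)[:2] for q in c]);e=cv2.fitEllipse((w*1e4).astype(np.float32));print('outer' if hh[3]<0 else 'hole',np.array(e[0])/1e4,np.array(e[1])/10)
E
python3 ring.py w1.png; python3 - <<'E'
from h import *
s=observe();A=toT(s['position'],s['tool_rot'])
B=toT([.43,-.235,.20],[np.pi,0,np.radians(12)])
plan(A,B,12)
E
```

```text
clock: 2.4
position: [0.5036, 0.2366, 0.3019]
tool_rot: [3.141, -0.0, 1.759]
force: [0.5, 0.5, 0.8]
grip_width: 0.0555
finger_force: 0.0
[0.5036 0.2366 0.3019] [ 3.1411 -0.0004  1.7585] 0.05546108620490569
hole_a [304.5, 202.3] 0.88 [0.5748 0.187  0.056 ]
hole_a [327.6, 154.0] 0.87 [0.5886 0.2568 0.056 ]
hole_a [314.8, 177.6] 0.74 [0.5801 0.2232 0.056 ]
ring_centre [316.4, 179.9] 0.77 [0.5829 0.2206 0.056 ]
outer [0.5812 0.2244] [98.0253 98.58  ]
hole [0.5771 0.1927] [ 7.8635 11.0053]
hole [0.5799 0.2253] [29.9201 33.4781]
hole [0.5832 0.2579] [ 9.5213 11.3192]
[-0.0374 -0.0134  0.0085] [ 0.01 -0.    7.39]
[-0.0388 -0.0084  0.0085] [ 0.01 -0.    7.39]
[-0.0396 -0.0034  0.0085] [ 0.01 -0.    7.39]
[-0.0397  0.0017  0.0085] [ 0.01 -0.    7.39]
[-0.0391  0.0068  0.0085] [ 0.01 -0.    7.39]
[-0.0379  0.0118  0.0085] [ 0.01 -0.    7.39]
[-0.0361  0.0166  0.0085] [ 0.01 -0.    7.39]
[-0.0336  0.0211  0.0085] [ 0.01 -0.    7.39]
[-0.0307  0.0252  0.0085] [ 0.01 -0.    7.39]
[-0.0272  0.029   0.0085] [ 0.01 -0.    7.39]
[-0.0232  0.0322  0.0085] [ 0.01 -0.    7.39]
[-0.0189  0.0349  0.0085] [ 0.01 -0.    7.39]
```

View pics/w1.png

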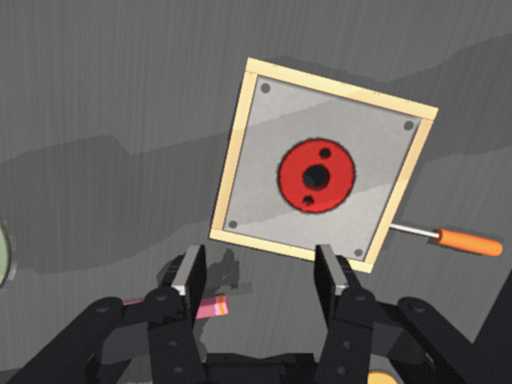

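The wrist view shows the ring centre at (316,178), with holes at (325,153) and (308,200). Next is the rack.

```bash
python3 -m creep '[[[-0.3,-0.037,-0.013,0.007,0,0,7.4],[-0.3,-0.039,-0.008,0.007,0,0,7.4],[-0.3,-0.040,-0.003,0.007,0,0,7.4],[-0.3,-0.040,0.002,0.007,0,0,7.4],[-0.3,-0.039,0.007,0.007,0,0,7.4],[-0.3,-0.038,0.012,0.007,0,0,7.4],[-0.3,-0.036,0.017,0.007,0,0,7.4],[-0.3,-0.034,0.021,0.007,0,0,7.4],[-0.3,-0.031,0.025,0.007,0,0,7.4],[-0.3,-0.027,0.029,0.007,0,0,7.4]]]'
python3 -m creep '[[[-0.3,-0.023,0.032,0.007,0,0,7.4],[-0.3,-0.019,0.035,0.007,0,0,7.4],[-0.3,0,0,0,0,0,0]]]'
cat > sp.py <<'E'
from h import *
import sys
s=observe();p=grab_frame('wrist');save(p,sys.argv[1]);T=wristT(p,s);print(s['position'],s['tool_rot'],s['grip_width'])
for t in('handle','spanner','rack_cover','grip'):
    for r in tip_of(p,t)[:2]: print(t,r['position'],r['confidence'],pt(p,*r['position'],None,T))
V,U=np.mgrid[0:384,0:512];z=p['range_z']
W=np.stack([(U-p['cx'])/p['fx']*z,(V-p['cy'])/p['fy']*z,z],-1)@T[:3,:3].T+T[:3,3]
m=(z>0)&(W[...,2]>.045)&(W[...,2]<.066)&(abs(W[...,0]-.46)<.07)&(abs(W[...,1]+.229)<.05)&(p['image'].max(2)<90)
q=W[m];q=q[q[:,2]>np.median(q[:,2])-.006];c=q[:,:2].mean(0);_,_,vt=np.linalg.svd(q[:,:2]-c,full_matrices=False);d=vt[0]*np.sign(vt[0][0])
print('dark handle',len(q),'z',np.median(q[:,2]),'c',c,'yaw',np.degrees(np.arctan2(d[1],d[0])),'along',np.percentile((q[:,:2]-c)@d,[1,99]),'across',np.percentile((q[:,:2]-c)@[-d[1],d[0]],[1,99]))
E
python3 sp.py w2.png
```

```text
clock: 3.55
position: [0.4437, -0.1559, 0.2311]
tool_rot: [-3.141, -0.001, 0.468]
force: [0.7, 0.2, 1.0]
grip_width: 0.0547
finger_force: 0.0
clock: 3.85
position: [0.4304, -0.2372, 0.2167]
tool_rot: [3.14, 0.001, 0.204]
force: [-0.2, 1.5, 0.7]
grip_width: 0.0553
finger_force: 0.0
[ 0.4304 -0.2372  0.2167] [3.1403 0.0013 0.204 ] 0.055258059262464784
handle [255.9, 136.7] 0.88 [ 0.4691 -0.227   0.0599]
handle [56.0, 100.5] 0.88 [ 0.4625 -0.0299  0.0476]
spanner [493.9, 5.9] 0.84 [ 0.6297 -0.4227  0.0303]
spanner [334.0, 331.8] 0.77 [ 0.4516 -0.2556  0.2892]
rack_cover [258.4, 50.0] 0.76 [ 0.5412 -0.2148  0.0916]
grip [92.7, 202.4] 0.77 [ 0.3683 -0.074   0.0597]
dark handle 1788 z 0.059407820684226176 c [ 0.4768 -0.2273] yaw 11.074589032043846 along [-0.0484  0.0362] across [-0.0106  0.0105]
```

View pics/w2.png

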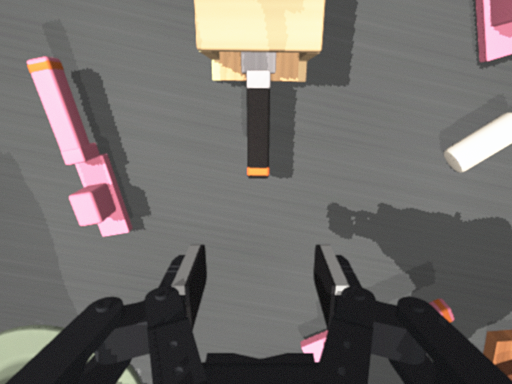

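The handle is at (258,125) in the image, ending in orange at (258,172). It measures 21 mm wide with its top at 59 mm, which matches the given sizes.

```bash
python3 -m creep '[[[-0.3,0.012,0,0.040,0,0,0.6],[-0.3,0.012,0,0.045,0,0,0],[-0.3,0.012,0,0.045,0,0,0],[-0.3,0.011,0,0.035,0,0,0],[-0.3,0,0,0.015,0,0,0],[-0.3,0,0,0.007,0,0,0],[1,0,0,0,0,0,0],[1,0,0,0,0,0,0],[1,0,0,0,0,0,0],[1,0,0,0,0,0,0]]]' 100
```

```text
clock: 5.1
position: [0.4783, -0.2245, 0.0318]
tool_rot: [3.141, -0.002, 0.202]
force: [-2.5, -0.3, 9.5]
grip_width: 0.0201
finger_force: 98.2
```

```bash
python3 -m creep '[[[1,-0.012,0,0,0,0,0],[1,-0.016,0,0,0,0,0],[1,-0.016,0,0,0,0,0],[1,-0.016,0,0,0,0,0],[1,-0.016,0,0,0,0,0],[1,-0.016,0,0,0,0,0],[1,-0.013,0,0,0,0,0],[1,0,0,0,0,0,0]]]'; python3 -c "
from h import *
s=observe();print(s['force'],s['moment'])
p=grab_frame('side');save(p,'s2.png')
for t in('grip','handle','pin_a','spanner'):
    for r in tip_of(p,t)[:4]: print(t,r['position'],r['confidence'],pt(p,*r['position']))
"
```

```text
clock: 5.9
position: [0.3728, -0.2456, 0.0304]
tool_rot: [-3.141, 0.001, 0.2]
force: [0.3, 0.2, -3.1]
grip_width: 0.0206
finger_force: 97.8
[ 0.3242  0.1557 -3.0729] [-0.0302  0.1612 -0.0341]
grip [265.1, 345.0] 0.89 [ 0.2    -0.3946  0.0596]
grip [294.8, 246.0] 0.74 [ 0.3879 -0.2844  0.1375]
grip [313.5, 242.0] 0.72 [ 0.5574 -0.2098  0.0087]
grip [227.1, 235.8] 0.69 [ 0.3445 -0.0766  0.0574]
handle [248.4, 217.9] 0.97 [ 0.4554 -0.0347  0.0425]
handle [320.3, 358.9] 0.75 [ 0.2694 -0.4788  0.0458]
handle [398.7, 243.7] 0.73 [ 0.6984 -0.3903  0.0463]
handle [275.4, 273.8] 0.65 [ 0.3556 -0.2594  0.0483]
pin_a [398.2, 267.1] 0.96 [ 0.6181 -0.4378  0.0436]
pin_a [232.0, 242.9] 0.93 [ 0.3591 -0.0788  0.0254]
pin_a [289.4, 267.2] 0.89 [ 0.3698 -0.29    0.0851]
pin_a [222.7, 251.6] 0.89 [ 0.3206 -0.0869  0.0203]
spanner [266.9, 356.6] 0.91 [ 0.1976 -0.404   0.0347]
spanner [295.1, 253.7] 0.74 [ 0.3772 -0.2968  0.1284]
spanner [232.8, 243.9] 0.69 [ 0.3608 -0.0803  0.0218]
spanner [396.6, 271.6] 0.66 [ 0.6172 -0.4378  0.0283]
```

```bash
python3 -m creep '[[[1,0,0,-0.015,0,0,0],[1,0,0,-0.03,0,0,0],[1,0,0,-0.035,0,0,0],[1,0,0,-0.03,0,0,0],[1,0,0,0,0,0,0]]]';  python3 - <<'E'
from h import *
s=observe();A=toT(s['position'],s['tool_rot'])
B=toT([.572,.130,.14],[np.pi,0,np.radians(84.7)])
plan(A,B,13)
p=grab_frame('wrist');save(p,'w3.png')
E
```

```text
clock: 6.65
position: [0.3766, -0.2456, 0.1429]
tool_rot: [3.139, -0.004, 0.203]
force: [0.4, 0.4, -3.5]
grip_width: 0.0204
finger_force: 98.1
[ 0.0206 -0.0253  0.0002] [ 0.02 -0.01 -5.62]
[ 0.0229 -0.0231  0.0002] [ 0.02 -0.01 -5.62]
[ 0.0251 -0.0208  0.0002] [ 0.02 -0.01 -5.62]
[ 0.027  -0.0182  0.0003] [ 0.02 -0.01 -5.62]
[ 0.0287 -0.0155  0.0003] [ 0.02 -0.01 -5.62]
[ 0.03   -0.0126  0.0003] [ 0.02 -0.01 -5.62]
[ 0.0311 -0.0096  0.0003] [ 0.02 -0.01 -5.62]
[ 0.0319 -0.0065  0.0003] [ 0.02 -0.01 -5.62]
[ 0.0324 -0.0034  0.0003] [ 0.02 -0.01 -5.62]
[ 0.0326 -0.0002  0.0002] [ 0.02 -0.01 -5.62]
[0.0324 0.003  0.0002] [ 0.02 -0.01 -5.62]
[0.032  0.0062 0.0002] [ 0.02 -0.01 -5.62]
[0.0312 0.0093 0.0002] [ 0.02 -0.01 -5.62]
```

View pics/w3.png

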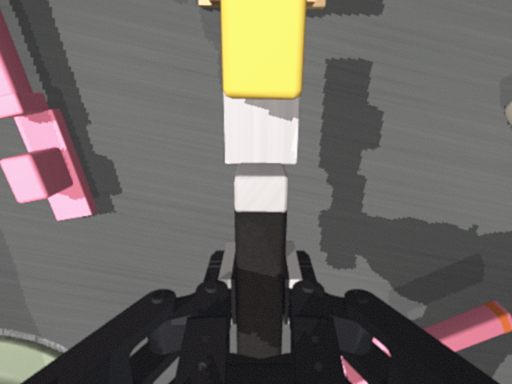

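The spanner is held straight, with the yellow grip at (263,50) and the handle at (261,270). Now I carry it to the ring.

```bash
python3 -m creep '[[[1,0.010,-0.013,0,0,0,-3],[1,0.022,-0.024,0,0,0,-5.6],[1,0.024,-0.022,0,0,0,-5.6],[1,0.026,-0.019,0,0,0,-5.6],[1,0.028,-0.016,0,0,0,-5.6],[1,0.030,-0.013,0,0,0,-5.6],[1,0.031,-0.010,0,0,0,-5.6],[1,0.032,-0.007,0,0,0,-5.6],[1,0.032,-0.003,0,0,0,-5.6],[1,0.032,0,0,0,0,-5.6]]]';  python3 -m creep '[[[1,0.032,0.003,0,0,0,-5.6],[1,0.032,0.006,0,0,0,-5.6],[1,0.031,0.009,0,0,0,-5.6],[1,0.016,0.005,0,0,0,-2.6],[1,0,0,0,0,0,0],[1,0,0,0,0,0,0]]]'
cat > al.py <<'E'
from h import *
import sys
s=observe();p=grab_frame('wrist');save(p,sys.argv[1]);T=wristT(p,s);print(s['position'],s['tool_rot'])
A=toT(s['position'],s['tool_rot']);Tc=np.array(p['T_tool_cam'])
V,U=np.mgrid[0:384,0:512];z=p['range_z']
C=np.stack([(U-p['cx'])/p['fx']*z,(V-p['cy'])/p['fy']*z,z],-1);W=C@Tc[:3,:3].T+Tc[:3,3] # tool frame
hsv=cv2.cvtColor(p['image'],cv2.COLOR_RGB2HSV);H,S,Vv=[hsv[...,i] for i in range(3)]
def pl(m,n):
    q=W[m&(z>0)];md=np.median(q[:,2]);q=q[abs(q[:,2]-md)<.008]
    pr=lambda k:np.round(np.percentile(q[:,k],[1,99])*1e3,1)
    a=np.linalg.lstsq(np.c_[q[:,:2],np.ones(len(q))],q[:,2],rcond=None)[0]
    print(n,len(q),'x',pr(0),'y',pr(1),'z',md,'slope',a[:2]);return q
y=pl((abs(H.astype(int)-25)<7)&(S>150)&(z<.2),'yellow')
b=pl((S<120)&(Vv<70)&(abs(W[...,1])<.013)&(W[...,0]>.02)&(W[...,0]<.05)&(z<.25),'black')
w=pl((S<60)&(abs(W[...,1])<.03)&(W[...,0]>.035)&(W[...,0]<.09)&(z<.2),'steel')
red=((S>150)&((H<8)|(H>172))&(z>.1)).astype(np.uint8)
n,l,st,_=cv2.connectedComponentsWithStats(red)
cand=(red>0)
pts=np.argwhere(cand)
X=np.array([pt(p,c,r,.056,T)[:2] for r,c in pts])
k=np.linalg.norm(X-[.581,.2245],axis=1)<.065;X=X[k]
# outer circle: farthest points per bearing
c=np.array([.581,.2245])
for it in range(5):
    th=np.arctan2(*(X-c).T[::-1]);r=np.linalg.norm(X-c,axis=1);E=[]
    for i in range(-36,36):
        j=(th>=i*np.pi/36)&(th<(i+1)*np.pi/36)
        if j.sum()>3 and r[j].max()>.045: E.append(X[j][np.argmax(r[j])])
    E=np.array(E);a=np.linalg.lstsq(np.c_[2*E,np.ones(len(E))],(E**2).sum(1),rcond=None)[0];c=a[:2]
print('ring c',c,'r',np.sqrt(a[2]+c@c),len(E),'in tool mm',1e3*(A[:3,:3].T@(np.r_[c,.056]-A[:3,3])))
for t in('hole_a','ring_centre','grip'):
    for r in tip_of(p,t)[:3]: print(t,r['position'],r['confidence'],pt(p,*r['position'],.056,T))
E
python3 al.py w4.png
```

```text
clock: 7.7
position: [0.524, 0.0266, 0.1388]
tool_rot: [-3.14, 0.001, 1.14]
force: [0.2, -1.0, -2.2]
grip_width: 0.0204
finger_force: 98.2
clock: 8.3
position: [0.5792, 0.123, 0.1391]
tool_rot: [-3.14, 0.001, 1.472]
force: [-0.5, -0.9, -2.3]
grip_width: 0.0203
finger_force: 98.1
[0.5792 0.123  0.1391] [-3.1398  0.0008  1.4723]
yellow 2479 x [ 79.3 106.3] y [-11.3  14.1] z -0.03930021570251025 slope [0.0216 0.011 ]
black 1614 x [20.2 34.3] y [-9.9 11.1] z -0.027065291663951573 slope [-0.0019 -0.0014]
steel 4943 x [49.1 77.7] y [-15.6  17.5] z -0.0023652958052327033 slope [0.037  0.0021]
ring c [0.5814 0.2241] r 0.04966891269544432 42 in tool mm [100.8345  -7.6004  83.081 ]
hole_a [263.8, 125.0] 0.36 [0.5882 0.18   0.056 ]
hole_a [500.1, 117.6] 0.22 [0.7573 0.1684 0.056 ]
grip [261.3, 43.0] 0.84 [0.5916 0.2336 0.056 ]
```

View pics/w4.png

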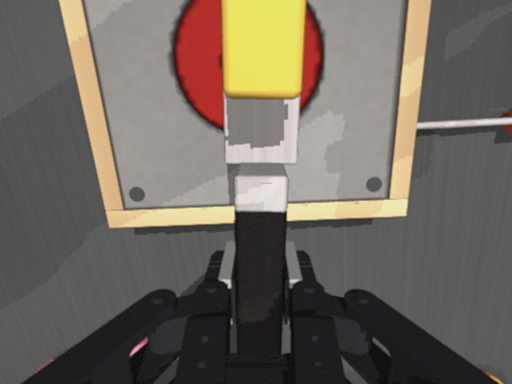

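The ring is centred at (249,55), under the yellow grip at (263,45). The spanner has to go 3.6 mm along tool x, about 7 mm along −y and turn 1°. I'll apply that, go down near the ring and look again.

```bash
python3 -m creep '[[[1,0.0036,-0.0072,0.010,0,0,-1],[1,0,0,0.018,0,0,0],[1,0,0,0.018,0,0,0],[1,0,0,0.005,0,0,0],[1,0,0,0,0,0,0],[1,0,0,0,0,0,0]]]'; sed -i 's/^for t in(.hole_a.*/for t in():/' al.py; python3 al.py w5.png
```

```text
clock: 9.1
position: [0.5734, 0.1276, 0.0898]
tool_rot: [3.141, -0.0, 1.49]
force: [0.5, 0.2, -2.9]
grip_width: 0.0203
finger_force: 98.0
[0.5734 0.1276 0.0898] [ 3.1411 -0.0002  1.4903]
yellow 4749 x [ 79.3 106.1] y [-11.2  13.9] z -0.039553393198263634 slope [0.0132 0.0094]
black 1622 x [20.1 34.3] y [-10.  11.] z -0.027053123182416608 slope [ 0.0082 -0.0004]
steel 4924 x [49.1 77.7] y [-15.5  17.4] z -0.0021788149053071637 slope [0.0335 0.001 ]
ring c [0.5813 0.224 ] r 0.04967780442908039 42 in tool mm [96.677   0.1909 33.792 ]
```

```bash
python3 -m creep '[[[1,-0.0005,-0.0011,0.005,0,0,0],[1,0,0,0.006,0,0,0],[1,0,0,0.004,0,0,0],[1,0,0,0.003,0,0,0],[1,0,0,0,0,0,0]]]'; python3 al.py w6.png
```

```text
clock: 9.65
position: [0.5719, 0.1271, 0.0708]
tool_rot: [-3.141, 0.0, 1.49]
force: [-0.1, 0.7, -2.1]
grip_width: 0.0207
finger_force: 98.1
[0.5719 0.1271 0.0708] [-3.141   0.0003  1.4903]
yellow 5330 x [ 79.3 106.1] y [-11.2  13.8] z -0.039565560078447956 slope [0.0059 0.0064]
black 1621 x [20.1 34.3] y [-10.   11.1] z -0.027061821234179093 slope [ 0.0056 -0.0008]
steel 4908 x [49.1 77.7] y [-15.5  17.4] z -0.002059679981078949 slope [0.0336 0.0005]
ring c [0.5814 0.2244] r 0.04992786612915214 40 in tool mm [97.6938  1.6584 14.7557]
```

The pins are already about 6 mm in with no added force, so I continue down.

```bash
python3 -m creep '[[[1,0,0,0.003,0,0,0],[1,0,0,0.0015,0,0,0],[1,0,0,0,0,0,0]]]'; python3 al.py w7.png
```

```text
clock: 10.0
position: [0.5721, 0.1272, 0.0667]
tool_rot: [-3.142, 0.0, 1.49]
force: [0.5, 0.1, -1.2]
grip_width: 0.0204
finger_force: 98.2
[0.5721 0.1272 0.0667] [-3.1416  0.      1.4902]
yellow 5603 x [ 79.3 105.9] y [-11.2  13.8] z -0.039796223481109 slope [0.0037 0.0072]
black 1625 x [20.1 34.3] y [-10.1  11.1] z -0.02707841947889729 slope [ 0.0058 -0.0011]
steel 4899 x [49.1 77.7] y [-15.4  17.4] z -0.002178921331538519 slope [0.0325 0.001 ]
ring c [0.5813 0.2242] r 0.04986469800466121 40 in tool mm [97.4576  1.4054 10.6649]
```

```bash
python3 -m creep '[[[-0.3,0,0,0,0,0,0],[-0.3,0,0,0,0,0,0],[-0.3,0,0,0,0,0,0],[-0.3,0,0,0,0,0,0],[-0.3,0,0,-0.010,0,0,0],[-0.3,0,0,-0.030,0,0,0],[-0.3,0,0,-0.035,0,0,0],[-0.3,0,0,-0.03,0,0,0],[-0.3,0,0,0,0,0,0]]]' 40; python3 al.py w8.png
```

```text
clock: 10.95
position: [0.5739, 0.1275, 0.1763]
tool_rot: [3.136, -0.003, 1.49]
force: [0.5, 0.2, -1.0]
grip_width: 0.0554
finger_force: 0.0
[0.5739 0.1275 0.1763] [ 3.136  -0.0025  1.49  ]
yellow 221 x [ 88.3 112.6] y [-13.   11.5] z 0.07053922314585631 slope [0.0127 0.0143]
black 457 x [20.1 32.8] y [-11.5   8.2] z 0.08281844072790229 slope [ 0.0007 -0.0035]
  return _methods._mean(a, axis=axis, dtype=dtype,
  ret = ret.dtype.type(ret / rcount)
Traceback (most recent call last):
  File "al.py", line 15, in <module>
    w=pl((S<60)&(abs(W[...,1])<.03)&(W[...,0]>.035)&(W[...,0]<.09)&(z<.2),'steel')
  File "al.py", line 12, in pl
    print(n,len(q),'x',pr(0),'y',pr(1),'z',md,'slope',a[:2]);return q
                       ~~^^^
  File "al.py", line 10, in <lambda>
    pr=lambda k:np.round(np.percentile(q[:,k],[1,99])*1e3,1)
                         ~~~~~~~~~~~~~^^^^^^^^^^^^^^^
IndexError: index -1 is out of bounds for axis 0 with size 0
```

View pics/w8.png

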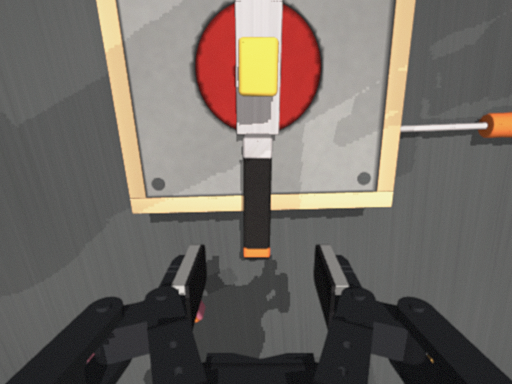

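The spanner is seated by itself: yellow top at 105.8 mm (expected 106) and handle top at 93.5 mm. In the image it lies straight across the ring centre at (258,65). Now I go over the grip.

```bash
python3 -m creep '[[[-0.3,0.025,0,0,0,0,0],[-0.3,0.040,-0.0005,0,0,0,0.5],[-0.3,0.032,0,0.010,0,0,0],[-0.3,0,0,0.035,0,0,0],[-0.3,0,0,0.035,0,0,0],[-0.3,0,0,0.015,0,0,0],[-0.3,0,0,0.005,0,0,0],[-0.3,0,0,0,0,0,0]]]' 60; python3 -c "
from h import *
s=observe();print(s['position'],s['tool_rot'],s['qpos'])
d=np.array([.5813,.2242])-s['position'][:2];y=s['tool_rot'][2];print('to centre, tool xy',d@[np.cos(y),np.sin(y)],d@[np.sin(y),-np.cos(y)])"
```

```text
clock: 11.8
position: [0.5798, 0.2236, 0.072]
tool_rot: [-3.141, 0.0, 1.481]
force: [0.4, 0.1, 0.4]
grip_width: 0.0556
finger_force: 0.0
[0.5798 0.2236 0.072 ] [-3.1413  0.0003  1.481 ] [-0.6509  0.7382  0.2827  1.7358 -0.2922  0.7094 -0.3045]
to centre, tool xy 0.0007482248478312168 0.0014107599951885868
```

```bash
python3 -m creep '[[[-0.3,0.0007,0.0012,-0.002,0,0,0],[1,0,0,0,0,0,0],[1,0,0,0,0,0,0],[1,0,0,0,0,0,0],[1,0,0,0,0,0,0],[1,0,0,0,0,0,2],[1,0,0,0,0,0,4],[1,0,0,0,0,0,4],[1,0,0,0,0,0,0]]]' 60; python3 -c "
from h import *
s=observe();print(s['moment'],s['force'],s['qpos'][6])"
```

```text
clock: 12.7
position: [0.5815, 0.2247, 0.0749]
tool_rot: [3.14, -0.001, 1.304]
force: [-1.5, -0.5, 10.0]
grip_width: 0.0253
finger_force: 58.8
[-0.1879  0.2531 -0.1486] [-1.5147 -0.4624  9.9808] -0.44090607989495495
```

```bash
python3 -m creep '[[[1,0,0,0,0,0,5],[1,0,0,0,0,0,6],[1,0,0,0,0,0,6],[1,0,0,0,0,0,6],[1,0,0,0,0,0,6],[1,0,0,0,0,0,6],[1,0,0,0,0,0,5],[1,0,0,0,0,0,0]]]'; python3 -c "
from h import *
s=observe();print(s['moment'],s['force'],s['qpos'])"
```

```text
clock: 13.5
position: [0.581, 0.2245, 0.0749]
tool_rot: [-3.142, -0.0, 0.606]
force: [-5.1, -1.8, 14.2]
grip_width: 0.025
finger_force: 59.5
[-0.5867  1.1163 -0.1359] [-5.1415 -1.7856 14.1939] [-0.7974  0.7857  0.5162  1.7396 -0.5322  0.7592 -0.9776]
```

```bash
python3 -m creep '[[[1,0,0,0,0,0,4],[1,0,0,0,0,0,4],[1,0,0,0,0,0,4],[1,0,0,0,0,0,2],[1,0,0,0,0,0,0]]]'; python3 -c "
from h import *
s=observe();print(s['moment'],s['force'])"
```

```text
clock: 14.0
position: [0.5808, 0.2246, 0.0749]
tool_rot: [-3.141, -0.0, 0.363]
force: [-6.9, -2.0, 15.0]
grip_width: 0.025
finger_force: 59.6
[-0.4778  1.4347 -0.1277] [-6.8599 -2.0489 14.9814]
```

```bash
python3 -m creep '[[[1,0,0,0,0,0,3],[1,0,0,0,0,0,3],[1,0,0,0,0,0,2],[1,0,0,0,0,0,0]]]'; python3 -c "
from h import *
s=observe();print(s['moment'],s['tool_rot'])"; python3 -m creep '[[[1,0,0,0,0,0,2],[1,0,0,0,0,0,2],[1,0,0,0,0,0,0]]]'; python3 -c "
from h import *
s=observe();print(s['moment'],s['tool_rot'])"
```

```text
clock: 14.4
position: [0.5807, 0.2246, 0.0749]
tool_rot: [-3.141, 0.0, 0.224]
force: [-8.2, -2.2, 15.0]
grip_width: 0.0253
finger_force: 59.7
[-0.5542  1.5762 -0.1481] [-3.1408  0.0001  0.2237]
clock: 14.7
position: [0.5807, 0.2246, 0.0749]
tool_rot: [-3.141, 0.0, 0.154]
force: [-8.6, -1.8, 16.5]
grip_width: 0.025
finger_force: 59.8
[-0.4256  1.6401 -0.1845] [-3.1407  0.0002  0.1539]
```

```bash
python3 -m creep '[[[1,0,0,0,0,0,2],[1,0,0,0,0,0,2],[1,0,0,0,0,0,0]]]'; python3 -c "
from h import *
s=observe();print(s['moment'],s['tool_rot'])"; python3 -m creep '[[[1,0,0,0,0,0,2],[1,0,0,0,0,0,0]]]'; python3 -c "
from h import *
s=observe();print(s['moment'],s['tool_rot'],s['qpos'][6])"
```

```text
clock: 15.0
position: [0.581, 0.2253, 0.0749]
tool_rot: [-3.141, -0.0, 0.086]
force: [-5.3, 0.4, 13.6]
grip_width: 0.0251
finger_force: 60.0
[-0.0443  1.193   1.4226] [-3.1406 -0.0004  0.0863]
clock: 15.2
position: [0.5812, 0.2253, 0.075]
tool_rot: [-3.141, -0.001, 0.052]
force: [-3.9, -0.0, 13.4]
grip_width: 0.0252
finger_force: 71.9
[-0.0547  0.7242  2.2902] [-3.1408 -0.0009  0.0525] -1.4114423854090374
```

The moment jumped by 2.4 N m, so the ring is at its stop. I unload a little, release and rise.

```bash
python3 -m creep '[[[1,0,0,0,0,0,-1.5],[-0.3,0,0,0,0,0,0],[-0.3,0,0,0,0,0,0],[-0.3,0,0,0,0,0,0],[-0.3,0,0,-0.01,0,0,0],[-0.3,0,0,-0.04,0,0,0],[-0.3,0,0,-0.045,0,0,0],[-0.3,-0.04,0,-0.03,0,0,0],[-0.3,-0.03,0,0,0,0,0],[-0.3,0,0,0,0,0,0]]]' 40; python3 - <<'E'
from h import *
s=observe();p=grab_frame('wrist');save(p,'w9.png');T=wristT(p,s);print(s['position'],s['force'],s['grip_width'])
hsv=cv2.cvtColor(p['image'],cv2.COLOR_RGB2HSV);H,S,V=[hsv[...,i].astype(int) for i in range(3)]
v,u=np.nonzero((abs(H-25)<7)&(S>150)&(V>120))
W=np.array([pt(p,a,b,None,T) for a,b in zip(u,v) if p['range_z'][b,a]>0]);k=(W[:,2]>.098)&(W[:,2]<.112)&(np.linalg.norm(W[:,:2]-[.581,.2245],axis=1)<.05);W=W[k]
print('grip top z',np.median(W[:,2]),'centre',(W.min(0)+W.max(0))/2,cv2.minAreaRect((W[:,:2]*1e3).astype(np.float32)))
E
```

```text
clock: 16.2
position: [0.5084, 0.2193, 0.2002]
tool_rot: [-3.139, 0.001, 0.077]
force: [1.3, 0.8, -0.3]
grip_width: 0.0552
finger_force: 0.0
[0.5084 0.2193 0.2002] [ 1.3016  0.8281 -0.3126] 0.055171422370214745
grip top z 0.1057308339988087 centre [0.5811 0.2234 0.1053] ((580.9912719726562, 223.27163696289062), (34.24646759033203, 23.096824645996094), 6.2130866050720215)
```

View pics/w9.png

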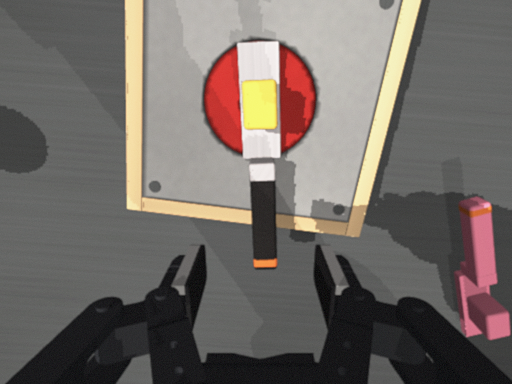

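The spanner sits seated and let go at (260,105) over the ring, grip top at 105.7 mm, handle yaw about 6°. It has turned about 78° and hit the stop, so I hand the job in.

```bash
python3 -c "
from workcell import *
print(job_done())"
```

```text
the job is handed in; nothing more can be done
None
```

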